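Slide a sample tube along the reading dock into its groove

ROBOT

A 6-joint arm with a two-finger parallel gripper is mounted at the origin on a cart in front of the work surface, level with it; the furniture and walls round the work are solid. World frame = base frame: x ahead of the robot, y to its left, z up, the work surface at z = 0. Lengths are in mm, angles in degrees, forces in N, time in s.
With the tool pointing down it reaches from about 325 to 925 mm from the base axis. Payload 3.1 kg.
Tool frame: the origin (TCP) lies at the very end of the fingers, on their centre line; the grasp point (between the pads) lies grasp_offset behind it (grasp_offset is the distance from the TCP to the grasp point, in mm); z points along the fingers, y is the line along which they close (so a half turn about z gives the same grasp; the last joint's range is limited). The gripper opens to 85 mm and grips with 20 to 120 N. Pads are 22 mm wide; open, the fingers measure 114 mm over their backs; the gripper's body (76 mm by 85 mm) begins 54 mm behind the grasp point. The pads swing forward as they close: fully open they stand 13 mm farther back than shut.
Start: joints at [63.587, 12.427, 92.441, -0, 75.132, -6.429], TCP at [213.588, 587.383, 199.3] pointing down, gripper open.
Joint ranges: [-157.48, 157.48], [-44.54, 120.13], [17.64, 146.25], [-64.5, 244.5], [7.68, 150.69], [-147.95, 147.95]. Speed limits (degrees/s): [159.86, 159.86, 180, 180, 180, 180].

INTERFACE

Orientations are given as [roll, pitch, yaw] about the fixed x, y, z axes, in that order (R = Rz(yaw) Ry(pitch) Rx(roll)).
In Python, from station import * gives the robot as it stands. Calls block until the motion is done:
- goto(position, orientation): joint-space move of the TCP to a pose.
- move_l(position, attitude=None, speed=150): straight line of the TCP; attitude=None keeps the orientation; speed is the mean speed in mm/s.
- move_j(angles): joint-space move.
- grip(opening, squeeze=None): finger opening in mm; squeeze is the grip in N (None keeps the last); returns when the fingers have stopped.
- wait(seconds).
- solve_ik(position, orientation): joint angles nearest the present ones, or None.
- get_obs(): the state.
- get_image(name): name is "scene" or "top" or "wrist"; returns the picture (420x560x3 uint8, red, green, blue); there is no depth.
- get_calibration(name): a dict with "fx", "fy", "cx", "cy" (pixels), "D" ([k1, k2, p1, p2, k3] as OpenCV has them; the pictures are not rectified), "R" (3x3) and "t" (3): a world point X has camera coordinates R X + t; the wrist camera has in their place "mount" (4x4, takes a point from camera to tool coordinates, whose origin is the TCP and whose axes are the flange's). Camera axes: x right, y down, z forward; pixel columns grow to the right and rows downward; lengths in mm; the calibration is good to about 2 mm. A picture is of the moment at which its call begins: read the wrist's pose just before it. get_calibration takes no time and is no camera call.
A pose or a line that the arm cannot do raises Unreachable and nothing moves.
- sign_off(): hands the job in; it is judged then, once.
Trained networks look in the newest picture that a camera, given by its name, has taken for a name from the list of things; names that differ only in an ending like _2 or _b are one class to them, and where a whole thing is asked for, a point or a joint stands for the part that bears it (a point fixed in the world has none). Each returns a list of dicts, best first, with "score" (0 to 1); they miss things now and then, are a little off and sometimes report something else, mostly with a low value. They report only what shows in the picture. A call takes as long as a camera call.
- spot_in(name, camera): "extent" ([centre column, centre row, width, height] in pixels, round what is visible of it).
- regions_of(name, camera): "region" (420x560 bool, what is visible of it) and "extent" ([centre column, centre row, width, height] in pixels, round what is visible of it).
The state is a dict: "t": time; "joint_pos": joint angles; "qvel": joint speeds; "effort": joint torques, N m; "tcp_pos": TCP position; "ee_rot": TCP orientation; "wrist_force": force on the tool from outside, world axes, zero at the start; "moment": the same for the moment, N m; "grip_width": finger opening in mm; "grip_force": force on a finger pad.
Only numpy, scipy, OpenCV 4.12 (cv2) and the standard library are available. Lean on these libraries where they do the work, as an engineer would, in place of code of your own. Each camera call takes 0.05 s, during which the arm holds its last target. There are 200 camera calls.

TASK

Take the blue-capped sample tube from the green holder and stand its foot on the blue ring at the entry end of the reading dock. Slide it along the deck, without lifting it off on the way, until its foot drops into the cross groove in front of the reader, and leave it standing upright there, down on the groove's floor. Leave the tube in the yellow holder where it is.

Things in the scene. Friction and masses are not known exactly. Their poses are not given: they have to be found in the camera images.
- sample_tube: tube to move: clear, reddish liquid, blue cap, upright in the green holder; loose, about 21 g. 124 mm tall; body 22 mm across with flat foot, cap 26 mm across from 100 to 124 mm up. Origin: foot centre; z towards the cap. The foot stands 8 mm above the desk in a 27 mm round well, 37 mm deep; pull straight up. The three holders are fixed 64 mm square blocks 45 mm high, in any order.
- other_tube: a like tube (same size and frame) standing in the yellow holder; leave it there. The holders stand in a row, about 130 mm apart; the blue one is empty.
- entry (a point): centre of the 34 mm blue ring on the reading dock's deck surface, 22 mm above the desk. The fixed dock is a grey 136 x 252 mm plate with a straight white deck, 46 mm wide and 240 mm long, between aluminium rails 14 mm higher. Axes: z up, y along the deck, x across it, + to the reader's side. The groove lies 140 mm from here along -y.
- groove (a point): centre of the black floor of the deck's cross groove, 8 mm above the desk, 14 mm below the deck; 34 mm wide along the deck, 46 mm across it (rail to rail): 6 mm to spare either way for the tube's foot along the deck. Axes as entry. The white reader head beside it is 82 mm high, its face 34 mm from the deck's centre line.

How it is judged:
By the outcome, as a careful person would: the job done as asked, in the order asked, and still so for the second after the job is handed in, with the robot touching nothing.
It also fails if it takes over 45 s, if anything falls off the work surface, if the arm or the gripper's body presses on something with over 40 N, if the wrist force passes 120 N, or if a joint passes its speed limit or range.

## Working session

There is one attempt and no reset: what is moved stays moved. The work goes in short steps, each a Python script; the robot and the scene stay as the last script left them, time stands still between calls to the robot, and variables do not carry over. Pictures are saved under pics/ and viewed, at most 10 in all, crops included, and the job is handed in when it is done.

```bash
mkdir -p pics; ls; python3 - <<'E'
from station import *
import cv2,numpy as np
for c in ["scene","top"]:
    im=get_image(c); cv2.imwrite(f"pics/{c}0.png",im[...,::-1])
    for n in ["sample_tube","other_tube","entry","groove"]:
        try:
            for d in spot_in(n,c)[:3]: print(c,n,round(d["score"],2),np.round(d["extent"],1))
        except Exception as e: print(n,e)
    k=get_calibration(c); print(k)
o=get_obs(); print(o)
print(get_calibration("wrist"))
try: print(grasp_offset)
except Exception as e: print(e)
E
```

```text
pics
scene sample_tube 0.61 [236.7 183.1  13.6  34.1]
scene other_tube 0.79 [195.2 162.2  18.5  36. ]
scene entry 0.93 [362.6 260.1 125.3 103.6]
{'fx': 519.7079647274333, 'fy': 519.7079647274333, 'cx': 269.98650504981083, 'cy': 205.96387505726588, 'D': array([0.0409799, 0.       , 0.       , 0.       , 0.       ]), 'R': array([[ 0.70749711, -0.70662219, -0.01152961],
       [-0.50288307, -0.49190913, -0.71072782],
       [ 0.49654452,  0.50863592, -0.70337262]]), 't': array([-317.29040774,  297.19468096,  896.85122289])}
top sample_tube 0.67 [251.6 220.6  16.8  20.6]
top other_tube 0.71 [199.6 227.4  13.3  16.8]
top entry 0.86 [359.7 191.4 106.2  69.4]
top groove 0.6 [359.4 191.7 104.4  72.5]
{'fx': 459.7078130667212, 'fy': 459.7078130667212, 'cx': 278.82312563440547, 'cy': 210.33369045195403, 'D': array([-0.0380549,  0.       ,  0.       ,  0.       ,  0.       ]), 'R': array([[ 0.01268285, -0.999919  ,  0.00106521],
       [-0.97873227, -0.01263224, -0.20475244],
       [ 0.20474931,  0.00155429, -0.97881321]]), 't': array([  36.40934456,  489.0681126 , 1086.85146798])}
{'t': 0.5, 
[... 517 characters left out ...]
.14104863,  0.07148252, -0.17760611]), 'moment': array([-0.0349402 , -0.06369287, -0.03042268]), 'grip_force': 0.0, 'grip_width': 85.65930093629972}
{'fx': 308.40547577586403, 'fy': 308.40547577586403, 'cx': 275.3236165555674, 'cy': 207.4698962887014, 'D': array([-0.04095348,  0.        ,  0.        ,  0.        ,  0.        ]), 'mount': array([[-9.65271290e-05, -9.63369142e-01, -2.68178833e-01,
         6.83644562e+01],
       [ 9.99999858e-01, -2.33375805e-04,  4.78411860e-04,
         5.26312101e-01],
       [-5.23473674e-04, -2.68178749e-01,  9.63369028e-01,
        -1.74664887e+02],
       [ 0.00000000e+00,  0.00000000e+00,  0.00000000e+00,
         1.00000000e+00]])}
18.700000000000003
```

```bash
python3 - <<'E'
import cv2
a=cv2.imread("pics/scene0.png")[110:350,150:450];cv2.imwrite("pics/s1.png",cv2.resize(a,None,fx=2.5,fy=2.5,interpolation=cv2.INTER_CUBIC))
a=cv2.imread("pics/top0.png")[130:290,170:430];cv2.imwrite("pics/t1.png",cv2.resize(a,None,fx=3,fy=3,interpolation=cv2.INTER_CUBIC))
E
```

```text
(no output)
```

View pics/s1.png

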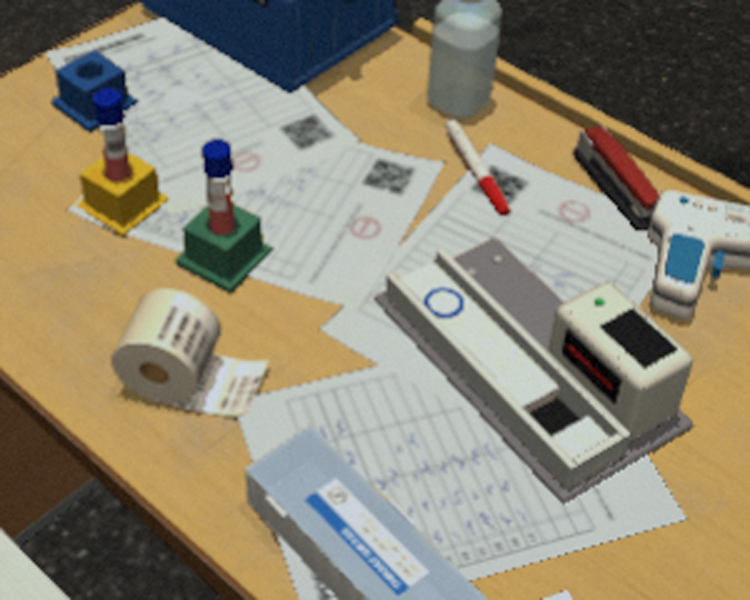

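View pics/t1.png

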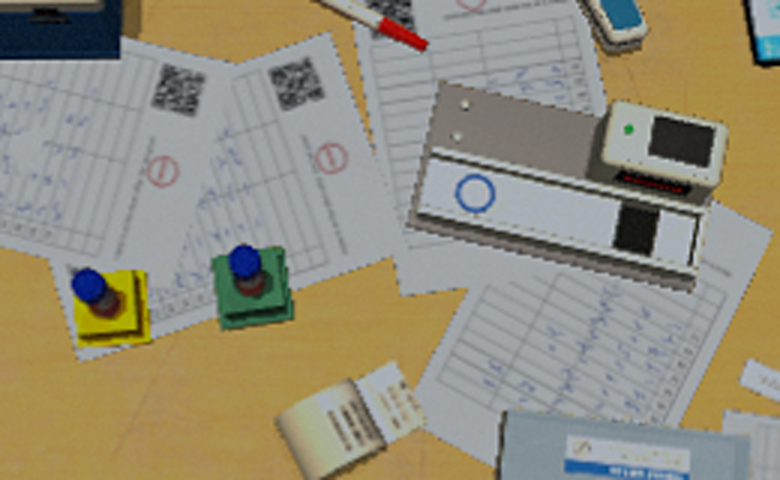

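The scene view shows the blue-capped tube in the green holder (cap ≈(236,172)) and the dock with its ring at ≈(328,231). In the top view the cap is at ≈(251,216), the ring at ≈(328,195) and the groove at ≈(382,207). Next I'll measure the positions by colour segmentation.

```bash
cat > h.py <<'E'
from station import *
import cv2, numpy as np
from scipy.spatial.transform import Rotation as Ro
def cam(name,obs=None):
    k=get_calibration(name); K=np.array([[k["fx"],0,k["cx"]],[0,k["fy"],k["cy"]],[0,0,1]])
    if name=="wrist":
        T=np.eye(4);T[:3,:3]=Ro.from_euler("xyz",obs["ee_rot"],degrees=True).as_matrix();T[:3,3]=obs["tcp_pos"]
        M=np.linalg.inv(T@k["mount"]);R,t=M[:3,:3],M[:3,3]
    else: R,t=k["R"],k["t"]
    return K,np.array(k["D"]),R,np.array(t)
def proj(c,X):
    K,D,R,t=c; return cv2.projectPoints(np.array(X,float).reshape(-1,1,3),cv2.Rodrigues(R)[0],t,K,D)[0].reshape(-1,2)
def onplane(c,px,z):
    K,D,R,t=c; u=cv2.undistortPoints(np.array(px,float).reshape(-1,1,2),K,D).reshape(-1,2)
    d=np.c_[u,np.ones(len(u))]@R; C=-R.T@t
    return C+d*((z-C[2])/d[:,2])[:,None]
def blue(im,box):   # blue pixels in centre/size box -> list of px
    x,y,w,h=box; m=cv2.inRange(cv2.cvtColor(im,cv2.COLOR_RGB2HSV),(105,90,50),(130,255,255))
    z=np.zeros_like(m); a,b,c,d=[int(max(v,0)) for v in (y-h/2,y+h/2,x-w/2,x+w/2)]; z[a:b,c:d]=m[a:b,c:d]; return z
def cent(m):
    ys,xs=np.nonzero(m); return np.array([(xs.min()+xs.max())/2,(ys.min()+ys.max())/2]),len(xs),(xs.min(),xs.max(),ys.min(),ys.max())
E
python3 - <<'E'
from h import *
for n,ring,cap in (("scene",(328,231,26,24),(236,172,16,20)),("top",(328,195,20,20),(251,218,18,18))):
    c=cam(n); im=cv2.cvtColor(cv2.imread(f"pics/{n}0.png"),cv2.COLOR_BGR2RGB)
    r=cent(blue(im,ring)); k=cent(blue(im,cap)); print(n,r,k)
    print("ring",onplane(c,[r[0]],22).round(1),"cap mid z=120",onplane(c,[k[0]],120).round(1))
    if n=="top": print("groove",onplane(c,[[381.7,206.7]],15).round(1), "dock corners z22",onplane(c,[[307,194],[313,181],[404,201],[400,219]],22).round(1))
E
```

```text
scene (array([327., 231.]), 31, (np.int64(320), np.int64(334), np.int64(226), np.int64(236))) (array([236.5, 173. ]), 143, (np.int64(231), np.int64(242), np.int64(166), np.int64(180)))
ring [[536.2 -83.9  22. ]] cap mid z=120 [[456.1 105.3 120. ]]
top (array([328., 194.]), 55, (np.int64(322), np.int64(334), np.int64(188), np.int64(200))) (array([251. , 217.5]), 91, (np.int64(246), np.int64(256), np.int64(212), np.int64(223)))
ring [[538.9 -82.6  22. ]] cap mid z=120 [[456.3 106.7 120. ]]
groove [[ 508.9 -220.8   15. ]] dock corners z22 [[ 538.1  -28.8   22. ]
 [ 572.8  -44.3   22. ]
 [ 523.1 -277.    22. ]
 [ 476.1 -264.8   22. ]]
```

```bash
python3 - <<'E'
from h import *
O=[180,0,168.3]
for i,p in enumerate([[456,106,240],[523,-150,240]]):
    goto(p,O); wait(0.3); o=get_obs(); im=get_image("wrist"); cv2.imwrite(f"pics/w{i}.png",im[...,::-1]); np.save(f"o{i}.npy",o,allow_pickle=True)
    c=cam("wrist",o); print(o["t"],o["tcp_pos"],o["ee_rot"])
    print(proj(c,[[456,106,132],[456,106,45],[537.5,-83,22],[509,-221,15]]).round(1))
E
python3 -c "
import cv2,numpy as np
a=[cv2.imread(f'pics/w{i}.png') for i in (0,1)]
cv2.imwrite('pics/w01.png',cv2.resize(np.vstack(a),(400,600),interpolation=cv2.INTER_AREA))"
```

```text
2.75 [455.96049372 106.44679631 239.93516683] [ 1.79998923e+02 -9.46327343e-03  1.68347480e+02]
[[274.1 197. ]
 [274.3 180.1]
 [153.9 260.6]
 [ 59.8 257.7]]
4.1333 [ 523.12483964 -148.8910034   240.17327733] [1.79995794e+02 1.68389460e-02 1.68398844e+02]
[[543.1  67.7]
 [481.1  79.6]
 [327.  177.3]
 [218.7 176.3]]
```

View pics/w01.png

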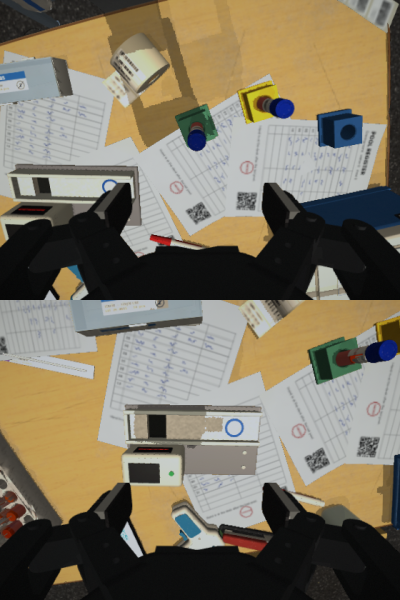

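The wrist views show the cap at ≈(275,200) in w0. In w1 the ring is at ≈(328,178) and the groove at ≈(220,177). All three match the predicted positions. I'll refine them.

```bash
python3 - <<'E'
from h import *
ims=[cv2.cvtColor(cv2.imread(f"pics/w{i}.png"),cv2.COLOR_BGR2RGB) for i in (0,1)]
cs=[cam("wrist",np.load(f"o{i}.npy",allow_pickle=True).item()) for i in (0,1)]
k=cent(blue(ims[0],(274,200,40,50)));print("cap",k)
for z in(132,120): print(z,onplane(cs[0],[k[0]],z).round(1))
m=blue(ims[1],(327,177,40,40)); r=cent(m); print("ring",r,onplane(cs[1],[r[0]],22).round(1))
m=blue(ims[0],(154,260,40,30));
if m.any(): r=cent(m); print("ring0",r,onplane(cs[0],[r[0]],22).round(1))
g=cv2.cvtColor(ims[1],cv2.COLOR_RGB2GRAY)
roi=g[155:200,195:245]; print(roi[22].tolist()); print(roi[:,24].tolist()); 
big=cv2.resize(np.hstack([ims[1][140:215,170:350]]),None,fx=4.4,fy=4.4,interpolation=cv2.INTER_CUBIC); cv2.imwrite("pics/dock.png",big[...,::-1])
# long edges of the white deck at z=22: bright-run along columns
E
```

```text
cap (array([275. , 195.5]), 583, (np.int64(263), np.int64(287), np.int64(181), np.int64(210)))
132 [[454.8 107.1 132. ]]
120 [[457.6 106.5 120. ]]
ring (array([327.5, 178.5]), 206, (np.int64(315), np.int64(340), np.int64(166), np.int64(191))) [[539.2 -82.6  22. ]]
ring0 (array([153., 260.]), 89, (np.int64(143), np.int64(163), np.int64(251), np.int64(269))) [[536.4 -84.   22. ]]
[155, 154, 154, 155, 156, 158, 161, 161, 160, 159, 160, 79, 70, 53, 18, 18, 18, 18, 18, 18, 17, 17, 16, 18, 18, 19, 17, 18, 16, 17, 18, 20, 17, 17, 17, 17, 17, 65, 167, 163, 160, 156, 154, 156, 160, 160, 160, 162, 162, 161]
[120, 139, 141, 141, 138, 83, 28, 18, 16, 18, 18, 18, 17, 16, 19, 17, 17, 19, 20, 17, 17, 17, 18, 19, 18, 19, 18, 18, 18, 18, 17, 18, 17, 18, 14, 15, 17, 45, 77, 76, 77, 77, 113, 138, 122]
```

View pics/dock.png

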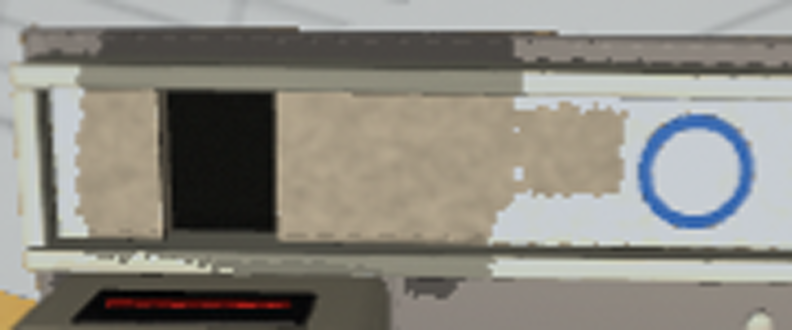

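```bash
python3 - <<'E'
from h import *
from scipy.optimize import least_squares
c1=cam("wrist",np.load("o1.npy",allow_pickle=True).item());c0=cam("wrist",np.load("o0.npy",allow_pickle=True).item())
e=onplane(c1,[[205.7,177],[232,177]],22);print("groove edges",e.round(1),"mid",e.mean(0).round(1),"w",np.linalg.norm(e[1]-e[0]))
g=onplane(c1,[[218.9,176.5]],22)[0]; r=onplane(c1,[[327.5,178.5]],22)[0]; print(g.round(1),np.linalg.norm(g-r),"yaw",np.degrees(np.arctan2(-(r-g)[0],(r-g)[1])))
a=np.linspace(0,2*np.pi,90); cyl=np.vstack([np.c_[13*np.cos(a),13*np.sin(a),0*a+z] for z in (108,132)])
for n,c,b in (("w0",c0,(263,287,181,210)),("scene",cam("scene"),(231,242,166,180)),("top",cam("top"),(246,256,212,223))):
    def f(p):
        q=proj(c,cyl+[p[0],p[1],0]); return [q[:,0].min()+.5-b[0],q[:,0].max()-.5-b[1],q[:,1].min()+.5-b[2],q[:,1].max()-.5-b[3]]
    s=least_squares(f,[456,106]); print(n,s.x.round(1),np.round(s.fun,1))
E
```

```text
groove edges [[ 505.6 -236.1   22. ]
 [ 512.5 -202.9   22. ]] mid [ 509.  -219.5   22. ] w 33.989046221691346
[ 508.4 -219.3   22. ] 140.0578881038811 yaw -12.68301004892379
w0 [457.1 106.6] [-1.3  1.3 -0.7  0.7]
scene [456.3 105.3] [-0.5  0.5 -0.9  0.9]
top [456.1 106.5] [-0.4  0.4 -0.5  0.5]
```

```bash
python3 - <<'E'
from h import *
O=[180,0,167.7]
grip(85,30)
goto([456.6,106.3,200],O); move_l([456.6,106.3,67.3],O,120); wait(.2)
o=get_obs(); print(o["t"],o["tcp_pos"],o["wrist_force"])
grip(10,30); wait(.2); o=get_obs(); print(o["t"],o["tcp_pos"],o["wrist_force"],o["moment"],o["grip_width"],o["grip_force"])
move_l([456.6,106.3,147],O,100); wait(.2); o=get_obs(); print(o["t"],o["tcp_pos"],o["wrist_force"],o["moment"],o["grip_width"],o["grip_force"])
im=[get_image(n) for n in("scene","wrist")]
cv2.imwrite("pics/lift.png",np.hstack([cv2.resize(im[0][120:270,150:300],(400,400)),cv2.resize(im[1][100:300,170:370],(400,400))])[...,::-1])
E
```

```text
6.9 [457.28987145 106.37872561  68.0662681 ] [-0.0481999  -0.071164    0.73816482]
7.675 [456.71547553 106.32064933  67.38113105] [0.11394375 0.37399756 0.06855396] [ 0.00609001 -0.01306638 -0.01125659] 25.456065483821188 29.422881603240967
8.825 [455.91552646 106.25737599 146.10551496] [ 0.31846422  0.49202414 -0.78789952] [0.02783413 0.04601714 0.00639466] 25.16024781424228 29.429267048835754
```

View pics/lift.png

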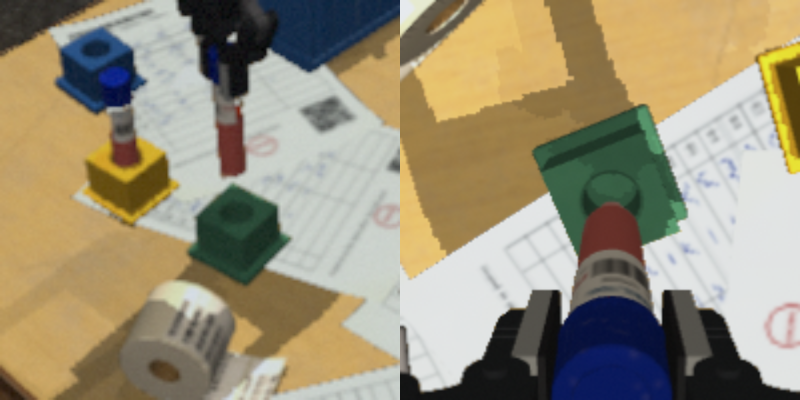

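Grip is good: the tube hangs straight with its foot clear of the green holder (left half ≈(232,170)), and the yellow one is untouched. Next I'll place it on the ring.

```bash
python3 - <<'E'
from h import *
O=[180,0,167.7]
goto([538.5,-82.9,147],O); move_l([538.5,-82.9,87],O,80); wait(.4)
f0=np.mean([get_obs()["wrist_force"][2] for _ in range(3)]); print(f0,get_obs()["tcp_pos"])
z=85
while z>76:
    move_l([538.5,-82.9,z],O,20); wait(.15); o=get_obs(); f=o["wrist_force"][2]-f0; print(z,o["tcp_pos"].round(2),round(f,2),o["moment"].round(3))
    if f>1.5: break
    z-=.7
print(o["t"],o["grip_width"],o["grip_force"])
im=[get_image(n) for n in("scene","wrist")]; np.save("o2.npy",o,allow_pickle=True); cv2.imwrite("pics/w2.png",im[1][...,::-1])
cv2.imwrite("pics/ring.png",np.hstack([cv2.resize(im[0][150:300,270:420],(400,400)),cv2.resize(im[1][100:300,170:370],(400,400))])[...,::-1])
E
```

```text
-0.4762913269857714 [538.70160711 -82.95441354  87.3213292 ]
85 [538.46 -82.9   84.93] -0.34 [-0.009 -0.005  0.011]
84.3 [538.54 -82.92  84.34] 0.27 [-0.001 -0.015  0.011]
83.6 [538.51 -82.89  83.59] 0.22 [ 0.007 -0.042  0.034]
82.89999999999999 [538.46 -82.92  82.86] 0.12 [0.    0.023 0.035]
82.19999999999999 [538.47 -82.91  82.16] -0.08 [ 0.01   0.    -0.036]
81.49999999999999 [538.46 -82.89  81.45] 0.45 [ 0.038 -0.014 -0.046]
80.79999999999998 [538.98 -83.02  81.38] 5.03 [0.058 0.132 0.011]
13.8583 25.050708461485307 29.671203196048737
```

View pics/ring.png

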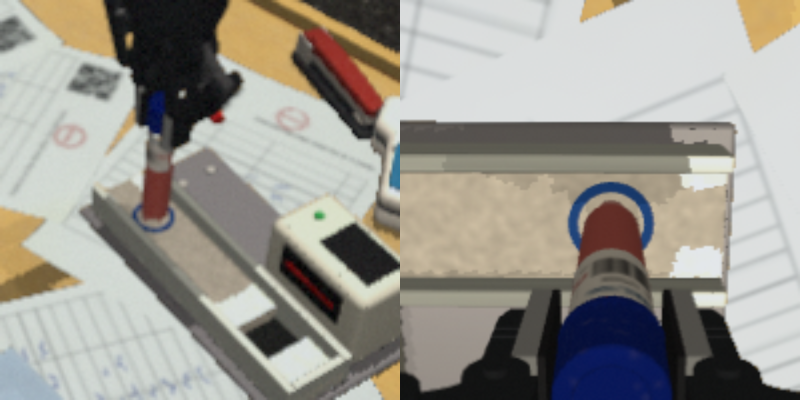

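The foot stands centred on the ring (scene crop ≈(155,215), wrist crop ≈(610,222)) with light contact. Now the slide.

```bash
python3 - <<'E'
from h import *
O=[180,0,167.7]
e=np.array([538.5,-82.9]); u=(np.array([508.6,-219.6])-e); u/=np.linalg.norm(u)
for s in (20,40,60,80,100,115,128,140):
    p=e+u*s; move_l([*p,80.9],O,60); o=get_obs(); print(s,o["tcp_pos"].round(2),o["wrist_force"].round(2),o["moment"].round(3),round(o["grip_width"],2))
    if np.abs(o["wrist_force"]).max()>15: break
print(o["t"])
wait(.1);o=get_obs();im=get_image("wrist"); print(o["tcp_pos"],o["wrist_force"])
cv2.imwrite("pics/atgroove.png",cv2.resize(im[100:300,120:420],(750,500))[...,::-1])
E
```

```text
20 [ 534.85 -102.67   81.37] [0.54 2.31 5.31] [ 0.496 -0.162  0.029] 25.28
40 [ 530.54 -122.26   81.39] [0.95 2.27 6.09] [ 0.475 -0.147  0.015] 25.29
60 [ 526.22 -141.73   81.37] [1.02 2.43 4.54] [ 0.577 -0.093  0.019] 25.13
80 [ 521.92 -161.26   81.4 ] [0.73 2.84 5.98] [ 0.574 -0.133  0.005] 25.04
100 [ 517.59 -180.79   81.37] [1.23 1.9  5.56] [ 0.57  -0.153  0.018] 25.21
115 [ 514.31 -195.6    81.36] [-0.23  1.36  5.51] [ 0.524 -0.081 -0.001] 25.17
128 [ 511.47 -208.3    81.31] [0.81 2.14 5.47] [ 0.517 -0.162 -0.022] 25.04
140 [ 507.41 -219.93   79.79] [-0.45  0.58 -0.58] [-0.023 -0.008 -0.053] 24.84
17.4917
[ 507.67595302 -219.49469392   79.94648272] [ 0.77006614  0.26167243 -0.84548601]
```

View pics/atgroove.png

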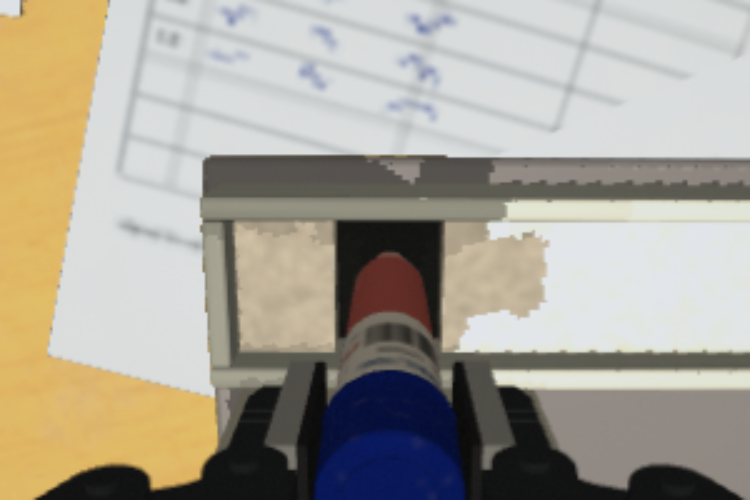

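The foot is centred over the groove (crop ≈(390,285), groove 337–442) and the deck support has gone. Next I'll lower it to the floor and release.

```bash
python3 - <<'E'
from h import *
O=[180,0,167.7]; p=[508.5,-219.6]
move_l([*p,70],O,30); wait(.4); f0=get_obs()["wrist_force"][2]; print(get_obs()["tcp_pos"],f0)
z=69
while z>63:
    move_l([*p,z],O,20); wait(.15); o=get_obs(); f=o["wrist_force"][2]-f0; print(round(z,1),o["tcp_pos"].round(2),round(f,2),np.abs(o["wrist_force"][:2]).max().round(2))
    if f>1.5: break
    z-=.6
z=o["tcp_pos"][2]; move_l([*p,z],O,20)
grip(34); wait(.3); grip(60); wait(.2); o=get_obs(); print(o["wrist_force"],o["grip_width"])
move_l([*p,z+130],O,100); wait(.5)
im=[get_image(n) for n in("scene","wrist")]; print(get_obs()["t"])
cv2.imwrite("pics/done.png",np.hstack([cv2.resize(im[0][150:310,290:450],(400,400)),cv2.resize(im[1][60:300,150:390],(400,400))])[...,::-1])
E
```

```text
[ 508.61096618 -219.67841269   70.1755083 ] 0.24209484640625362
69 [ 508.47 -219.58   68.95] -0.62 0.68
68.4 [ 508.52 -219.61   68.44] -0.9 0.49
67.8 [ 508.5  -219.6    67.79] -0.18 0.5
67.2 [ 508.7  -219.67   67.42] 1.59 0.25
[ 0.82645035  0.25121143 -0.32120465] 59.977796259023314
23.5917
```

View pics/done.png

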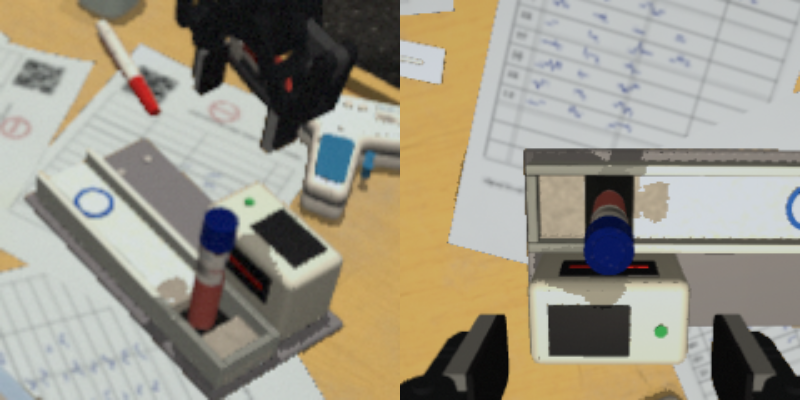

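The tube stands in the groove, cap at ≈(218,215) in the scene crop. Some lean there may just be perspective, so I'll check that numerically.

```bash
python3 - <<'E'
from h import *
a=np.linspace(0,2*np.pi,90); cyl=np.vstack([np.c_[13*np.cos(a),13*np.sin(a),0*a+z] for z in (108,132)])+[508.5,-219.6,0]
for n in("scene","top","wrist"):
    o=get_obs(); im=get_image(n); c=cam(n,o); q=proj(c,cyl); lo,hi=q.min(0),q.max(0); m=(lo+hi)/2
    b=cent(blue(im,(*m,*(hi-lo+16))))
    print(n,"pred",lo.round(1),hi.round(1),"seen",b[2])
E
```

```text
scene pred [369.2 231.4] [385.4 250.7] seen (np.int64(370), np.int64(384), np.int64(233), np.int64(251))Traceback (most recent call last):
  File "<stdin>", line 5, in <module>
  File "h.py", line 21, in cent
    ys,xs=np.nonzero(m); return np.array([(xs.min()+xs.max())/2,(ys.min()+ys.max())/2]),len(xs),(xs.min(),xs.max(),ys.min(),ys.max())
                                           ~~~~~~^^
    return umr_minimum(a, axis, None, out, keepdims, initial, where)
ValueError: zero-size array to reduction operation minimum which has no identity
```

The cap is within about 1–2 px of where an upright tube seated on the groove floor should show. The arm hides it in the top view. I'll hand the job in.

```bash
python3 -c "
from station import *
print(sign_off())"
```

```text
the job is handed in; nothing more can be done
None
```

The blue-capped tube was set on the ring, slid along the deck in light contact and lowered to the groove floor; it stands upright there, the yellow holder's tube was left alone, and the job was handed in at about 24 s.

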